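# Free a stuck stake from its block

### The arm

A 7-joint arm with a two-finger parallel gripper is mounted at the origin on the work surface. World frame = base frame: x ahead of the robot, y to its left, z up, the work surface at z = 0. Lengths are in m, angles in rad, forces in N, time in s.
With the tool pointing down it reaches from about 0.425 to 0.925 m from the base axis. Payload 6.8 kg.
Tool frame: the origin (TCP) lies midway between the tips of the shut fingers; the grasp point (between the pads) lies 19 mm behind it; z points along the fingers, y is the line along which they close (so a half turn about z gives the same grasp; the last joint's range is limited). The gripper opens to 85 mm and grips with 20 to 120 N. Pads are 22 mm wide; open, the fingers measure 114 mm over their backs; the gripper's body (76 mm by 85 mm) begins 54 mm behind the grasp point. The pads swing forward as they close: fully open they stand 13 mm farther back than shut.
Start: joints at [1.038, 0.477, 0.022, 1.555, -0.011, 1.109, -0.083], TCP at [0.278, -0.615, 0.231] pointing down, gripper open.
Joint ranges: [-2.96, 2.96], [-0.34, 2.1], [-1.41, 1.46], [0.24, 2.44], [-1.37, 4.51], [0.17, 1.92], [-2.96, 2.96]. Speed limits (rad/s): [2.39, 2.39, 3.14, 3.14, 3.14, 3.14, 3.14].

### API

Orientations are given as a rotation vector (axis times angle).
In Python, from bench import get_obs, grab_frame, camera_params, r gives the robot as it stands.
- The arm moves only by the shell command python3 -m jog 'ROWS' [FORCE]. ROWS is JSON, a list of rows, each an object of numbers: "rx", "ry", "rz": the turn, a rotation vector about the world's x, y, z scaled (see below); "x", "y", "z": the shift along the world's x, y, z scaled (see below); "jaw": the opening, from -1 (shut) to 1 (fully open). In form: [{"rx": .., "ry": .., "rz": .., "x": .., "y": .., "z": .., "jaw": ..}, ...]. A call has 1 to 8 rows; each row shifts and turns the commanded pose from where the row before left it; what a row does not reach is not made up. The controller multiplies each number of a shift by 60 mm and each number of a turn by 10 degrees. A row lasts 1/8 s, in which the tool goes at most 62.5 mm and 10.7 degrees, less where a joint would pass 70% of its speed; a pose out of reach is approached as far as the arm can. A call with a number of a shift or a turn outside -1 to 1 is refused whole. A call with a gripper value outside its range is refused whole. The fingers move at their own pace and stop on an object; FORCE is the grip in N (left out, the last holds). Time passes only in rows, so rows that do not move let the fingers close. It gives the time, the measured TCP pose, the force, the opening and the grip force at its end, in the units of the state.
- get_obs(): the state, without advancing time (a new reading comes with each control period).
- grab_frame(name): name is "side" or "top"; returns the picture (420x560x3 uint8, red, green, blue); there is no depth.
- camera_params(name): a dict with "fx", "fy", "cx", "cy" (pixels), "k1" (the pictures are not rectified: a ray, as slopes to the right and down, at radius r is drawn at 1 + k1 r^2 times it, then the intrinsics apply), "R" (3x3) and "t" (3): a world point X has camera coordinates R X + t. Camera axes: x right, y down, z forward; pixel columns grow to the right and rows downward; lengths in m; the calibration is good to about 2 mm. A picture is of the moment at which its call begins. camera_params takes no time and is no camera call.
- r.hand_in(): hands the job in; it is judged then, once.
The state is a dict: "clock": time; "joints": joint angles; "qvel": joint speeds; "tau": joint torques, N m; "tcp_pos": TCP position; "orientation": TCP orientation; "contact_force": force on the tool from outside, world axes, zero at the start; "moment": the same for the moment, N m; "grip_width": finger opening in m; "gripper_force": force on a finger pad.
Only numpy, scipy, OpenCV 4.12 (cv2) and the standard library are available. Lean on these libraries where they do the work, as an engineer would, in place of code of your own. Each camera call takes 0.05 s, during which the arm holds its last target. There are 200 camera calls.

### The job

On this silversmith's bench, first slide the finished silver bowl along the bench top, without lifting or tipping it, until it stands wholly on the round black rubber rest. Then grip the steel stake stuck in the wooden block, rock it side to side along the block's slot until both packers are pushed back and it frees, and draw it up out of the block. Finish while still holding it in the gripper, still and upright, just clear above its hole (about 3 cm), with the bowl still on the rest and the other things left where they were.

Things in the scene. Friction and masses are not known exactly. Their poses are not given: they have to be found in the camera images.
- bowl_mid (a point): Silver-grey open bowl, 100 mm across the rim, 55 mm tall, 4 mm wall, 0.25 kg, standing loose on the bench; the point is on its axis half-way up (27.5 mm over its underside).
- rest: Round black rubber rest, 150 mm across, with a 5 mm brass rim around it, let into the bench (nothing to bump against); the origin is its centre at bench height. It never moves in an episode.
- block: Fixed dark wood block, 150 (its x) by 170 (its y) by 80 mm tall, steel bands; origin: centre of its underside, z up. In the middle of its top a slot 23 mm wide (x) and 92 mm long (y) holds the stake and, on each side of it along y, a pale wood packer (22 by 26 mm, top 1 mm below the block's top). A stuck stake stands in line with the block's axes.
- packer_a (a joint): How far the packer on the block's +y side has been pushed outward (along +y), 0 to 0.007 m. It pinches the stake's neck at about 0; it moves when the stake's neck leans against it with about 10 N, and stays where it is pushed.
- packer_b (a joint): The same for the packer on the block's -y side, pushed along -y, 0 to 0.007 m.
- stake_head (a point): Centre of the steel stake's head, 30 mm (block's x) by 44 mm (block's y) by 40 mm tall; 105 mm above the stake's lowest face and, as it stands upright in the block, 125 mm above the bench. The stake weighs 0.5 to 0.85 kg. Leaning it about its foot by some 0.12 rad (head 13 mm along the block's y) pushes that side's packer fully back; along x it has only 1.5 mm play each side.
- stake_foot (a point): Centre of the stake's lowest face, 20 mm above the bench while stuck: it must rise 60 mm to be level with the block's top. The foot, 30 mm wide in y and 20 mm tall under a neck of 20 by 22 mm, is hooked under both packers (undersides 6 mm above it): the stake lifts 6 mm and stops until both have been pushed back 5 mm or more.
- dish: Shallow brass dish, 120 mm across, 22 mm tall; bystander. Point at its underside.
- cup: Copper cup, 84 mm across, 75 mm tall; bystander. Point at its underside.
- jar: Amber glass jar with white lid, 60 mm across, 85 mm tall; bystander. Point at its underside.
- hammer: Hammer lying on the bench at the left side; bystander. Point at its origin.
- collar: Brass collar ring, 56 mm across, 18 mm tall; bystander. Point at its underside.
- scraper: Screwdriver lying on the bench at the right side; bystander. Point at its origin.
Things that resemble listed ones, but are neither listed nor needed, are in the scene too. Of the things that look like the part that bears bowl_mid, take the one that is farthest to the robot's left at the start.

How it is judged:
On the way, in this order (a step that is already met when the one before it is completed fails the run):
1. the bowl stands wholly on the rubber rest, the stake still stuck (horizontal distance between bowl_mid and rest below 0.025 m and angle between bowl_mid's own z axis and vertical below 0.1 rad and value of joint each of packer_a, packer_b below 0.0025 m and z of stake_foot in the frame of block below 0.035 m), for 0.2 s.
2. the stake has been rocked against both packers and has pushed them back, its foot still below them (value of joint each of packer_a, packer_b above 0.0025 m and z of stake_foot in the frame of block below 0.035 m), for 0.1 s.
At the end, for the whole second after the job is handed in: The gripper holds the stake, still and upright (within 0.25 rad), its foot 8 to 70 mm above the block's top and within 40 mm of the hole's axis sideways, touching nothing of the block; the bowl stands upright with its centre within 25 mm of the rest's centre (z of stake_foot in the frame of block between 0.088 and 0.15 m and horizontal distance between stake_foot and block below 0.04 m and angle between stake_head's own z axis and vertical below 0.25 rad and contact force between the fingers and stake above 2 N and contact force between stake and block below 0.3 N and linear speed of stake below 0.03 m/s and horizontal distance between bowl_mid and rest below 0.025 m and angle between bowl_mid's own z axis and vertical below 0.1 rad and height (world z) of bowl_mid below 0.035 m); the arm keeps its last pose, push and grip.
It fails at once if the bowl is lifted off the bench or tipped (height (world z) of bowl_mid above 0.045 m or angle between bowl_mid's own z axis and vertical above 0.4 rad).
It fails at once if a bystander is moved by more than 30 mm (distance of any of dish, cup, jar, hammer, collar, scraper from where it was at the start of the episode above 0.03 m).
It also fails if it takes over 59 s, if anything falls off the work surface, if the arm or the gripper's body presses on something with over 40 N, if the wrist force passes 120 N, or if a joint passes its speed limit or range.

## Working session

There is one attempt and no reset: what is moved stays moved. The work goes in short steps, Python scripts to look and compute and a shell command to move; the robot and the scene stay as the last step left them, time stands still between calls to the robot, and variables do not carry over. Pictures are saved under pics/ and viewed, at most 10 in all, crops included, and the job is handed in when it is done.

```bash
ls; mkdir -p pics; cat > h.py <<'E'
import numpy as np, cv2
from bench import get_obs, grab_frame, camera_params, r
def P(n):
    c=camera_params(n); return c,np.array(c["R"]),np.array(c["t"])
def ray(n,u,v):
    c,R,t=P(n); K=np.array([[c["fx"],0,c["cx"]],[0,c["fy"],c["cy"]],[0,0,1.]])
    q=np.array([(u-c["cx"])/c["fx"],(v-c["cy"])/c["fy"]]); s=q.copy()
    for _ in range(50): s=q/(1+c["k1"]*(s@s))
    return -R.T@t, R.T@np.array([s[0],s[1],1])
def onz(n,u,v,z):
    o,d=ray(n,u,v); return o+d*(z-o[2])/d[2]
def tri(u1,v1,u2,v2):
    o,d=ray("side",u1,v1); p,e=ray("top",u2,v2)
    k=np.linalg.lstsq(np.c_[d,-e],p-o,rcond=None)[0]
    a,b=o+d*k[0],p+e*k[1]; return (a+b)/2,np.linalg.norm(a-b)
def proj(n,X):
    c,R,t=P(n); x=R@np.array(X)+t; s=x[:2]/x[2]; s=s*(1+c["k1"]*(s@s)); return s[0]*c["fx"]+c["cx"],s[1]*c["fy"]+c["cy"]
def save(n,f,crop=None,k=1):
    im=grab_frame(n)[:,:,::-1]
    if crop: x,y,w,h=crop; im=im[y:y+h,x:x+w]
    cv2.imwrite("pics/"+f,cv2.resize(im,None,fx=k,fy=k,interpolation=cv2.INTER_CUBIC))
E
python3 - <<'E'
from h import *
np.set_printoptions(precision=4,suppress=True)
for n in("side","top"):
    save(n,n+"0.png",k=1.4); c,R,t=P(n); print(n,c["fx"],c["k1"],-R.T@t,R.tolist())
o=get_obs(); print(o)
E
```

```text
pics
side 487.2730913608278 0.0038080883332885073 [0.1056 0.8848 0.8155] [[-0.9064183394536596, -0.42237965943203765, 0.0011032679393203134], [-0.2552388157110273, 0.5456525061052742, -0.7981957714342176], [0.3365396571824817, -0.7237808825045802, -0.602397122556531]]
top 463.93532597232456 0.011651348518511009 [ 0.415  -0.0116  1.4876] [[-0.01604491317935563, -0.9998674728026831, 0.00275637302306203], [-0.9981643390925365, 0.015856448673882063, -0.05845104960059952], [0.05839959695944944, -0.003689155272941043, -0.9982864705125206]]
{'clock': 0.1, 'joints': array([ 1.0379,  0.4777,  0.0223,  1.5563, -0.0115,  1.1093, -0.0831]), 'qvel': array([-0.0003, -0.0026, -0.0016, -0.0037,  0.0004, -0.0006,  0.0003]), 'tau': array([  0.0037, -59.7768,   1.6134, -28.1958,   0.0129,   0.005 ,
         0.    ]), 'tcp_pos': array([ 0.278 , -0.6145,  0.2304]), 'orientation': array([-3.0695, -0.6619,  0.0007]), 'contact_force': array([-0.1146, -0.3688, -0.0395]), 'moment': array([ 0.0036, -0.0107,  0.0113]), 'gripper_force': 0.0, 'grip_width': 0.08593770452466663}
```

View pics/side0.png

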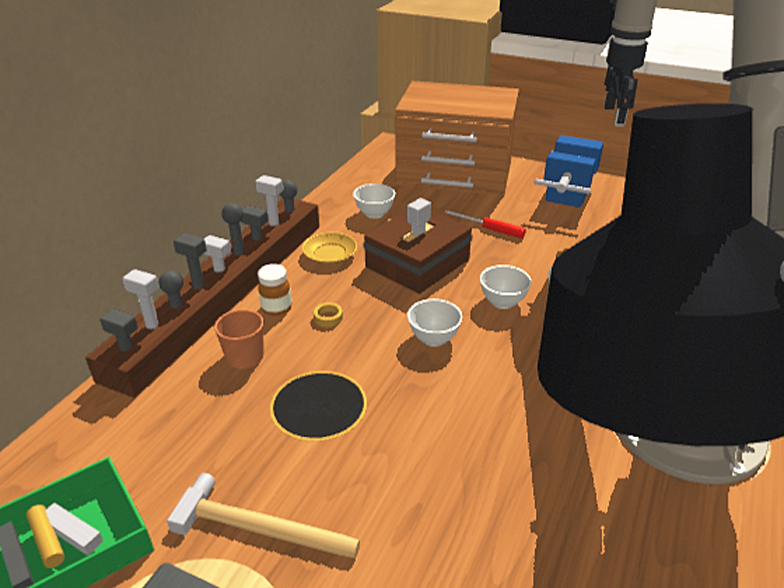

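View pics/top0.png

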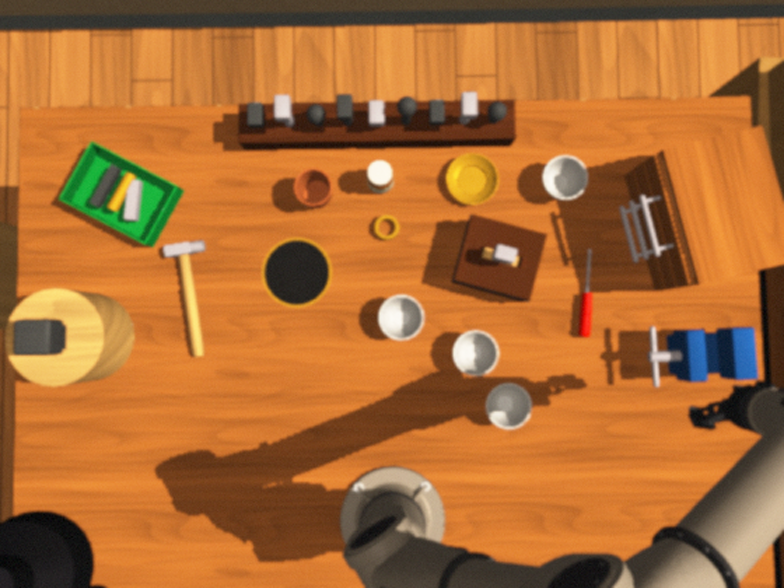

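The side view shows bowls at about (434,322), (505,286) and (374,200), with one more hidden by the lamp. The top view shows all four, at (401,317), (475,353), (509,406) and (565,178), in 1.4x pixels. The one farthest to the robot's left is (401,317) in top and (434,322) in side. Only one stake stands in a block, at top (506,254) and side (418,217); the ones in the rack along the back are lookalikes. Next, close crops of the chosen bowl and the stake.

```bash
python3 - <<'E'
from h import *
s=grab_frame("side")[:,:,::-1];t=grab_frame("top")[:,:,::-1]
def c(im,x,y,w,h,k): return cv2.resize(im[y:y+h,x:x+w],None,fx=k,fy=k,interpolation=cv2.INTER_CUBIC)
cv2.imwrite("pics/c1.png",np.vstack([np.hstack([c(s,250,130,100,75,4),c(t,315,145,100,75,4)]),np.hstack([c(s,260,200,100,75,4),c(t,245,190,100,75,4)])]))
E
```

```text
(no output)
```

View pics/c1.png

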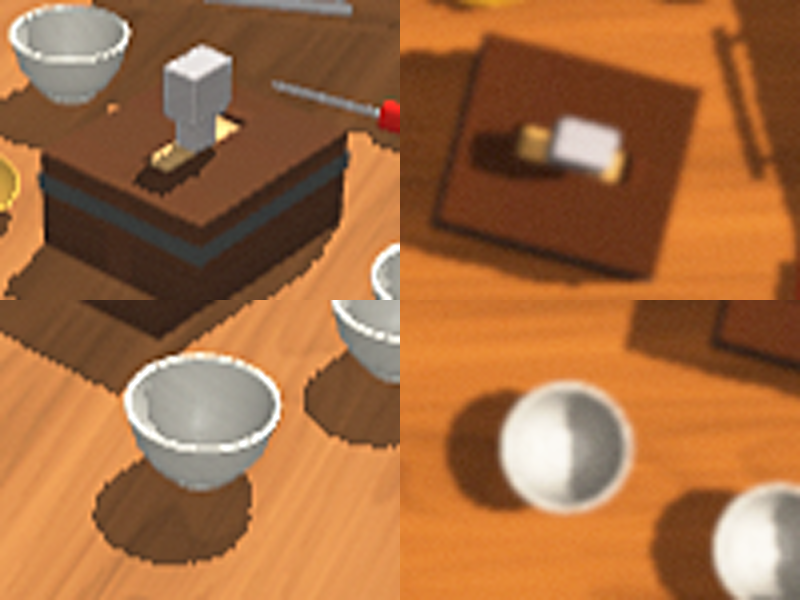

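The crops show the chosen bowl's rim centred at (203,401) in the side crop and (566,447) in the top crop. The stake head's top is centred near (199,69) and (587,144). The block corners are clear in both views.

```bash
python3 - <<'E'
from h import *
np.set_printoptions(precision=4,suppress=True)
def S(x0,y0,x,y): return x0+x/4-.4,y0+y/4-.4
def T(n,a,b): p,e=tri(*a,*b); print(n,p,"gap %.4f"%e); return p
T("bowl rim",S(260,200,203,101),S(245,190,166,147))
T("bowl rim left px extents",S(260,200,203,101),S(245,190,166,147))
T("rest",(318.5/1.4,405.2/1.4),(296.5/1.4,272.5/1.4))
T("head top",S(250,130,199,69),S(315,145,187,144))
A=[T("blk L",S(250,130,45,155),S(315,145,87,35)),T("blk F",S(250,130,200,228),S(315,145,37,215)),T("blk R",S(250,130,345,135),S(315,145,252,268))]
D=onz("top",*S(315,145,300,95),.08);print("blk back",D)
B=np.array(A+[D])[:,:2];print("centre",B.mean(0), (B[0]+B[2])/2,(B[1]+B[3])/2)
for i in range(4):
    d=B[(i+1)%4]-B[i];print(np.linalg.norm(d),np.degrees(np.arctan2(d[1],d[0])))
h=[onz("top",*S(315,145,*q),.145)[:2] for q in((165,117),(222,130),(212,170),(153,160))]
print(np.array(h),np.mean(h,0))
for q in((100,147),(232,147),(166,81),(166,213)): print(onz("top",*S(245,190,*q),.055)[:2])
for n,u,v,z in(("dish",472,179,.02),("cup",313,187,.075),("jar",380,173,.085),("collar",386,227,.018),("bowl2",475,353,.055),("bowl3",509,406,.055),("hammerhead",184,248,.02)): print(n,onz("top",u/1.4,v/1.4,z)[:2])
E
```

```text
bowl rim [ 0.4494 -0.0265  0.0575] gap 0.0013
bowl rim left px extents [ 0.4494 -0.0265  0.0575] gap 0.0013
rest [ 0.5571  0.2105 -0.0008] gap 0.0003
head top [ 0.5772 -0.2477  0.1401] gap 0.0017
blk L [ 0.6693 -0.1839  0.0804] gap 0.0021
blk F [ 0.531  -0.143   0.0807] gap 0.0038
blk R [ 0.4867 -0.3065  0.0771] gap 0.0068
blk back [ 0.6215 -0.3452  0.08  ]
centre [ 0.5771 -0.2447] [ 0.578  -0.2452] [ 0.5763 -0.2441]
0.14429496198241581 163.51668955920098
0.1694268449313011 -105.13535288819797
0.14023840015224406 -15.998916007236359
0.16819437623209407 73.49081535944329
[[ 0.5975 -0.2311]
 [ 0.5873 -0.2723]
 [ 0.5582 -0.2643]
 [ 0.5661 -0.2216]] [ 0.5773 -0.2473]
[0.4508 0.0246]
[ 0.4492 -0.0773]
[ 0.5011 -0.0272]
[ 0.3992 -0.0255]
dish [ 0.7635 -0.1953]
cup [0.738  0.1616]
jar [0.7645 0.0137]
collar [0.6563 0.0031]
bowl2 [ 0.3681 -0.1887]
bowl3 [ 0.2515 -0.2603]
hammerhead [0.615  0.4618]
```

All points hold against the text: the bowl rim is at z≈0.057, the rest at z≈0, the head top at 0.140, the block edges about 144 x 169 mm, and everything is in reach.
- **Bowl:** (0.4495, -0.0265).
- **Rest:** (0.557, 0.2105).
- **Block and stake:** (0.577, -0.246), with the slot along about 74.5°.

I'll drag the bowl with the closed fingers pressing against its inside wall. The jaw line turns to 74.5° on the way, ready for the stake.

```bash
python3 -m jog '[{"y":0.9,"x":0.25,"rz":-0.5,"jaw":-1},{"y":0.9,"x":0.25,"rz":-0.5,"jaw":-1},{"y":0.9,"x":0.25,"rz":-0.5,"jaw":-1},{"y":0.9,"x":0.25,"rz":-0.5,"jaw":-1},{"y":0.9,"x":0.25,"rz":-0.5,"jaw":-1},{"y":0.9,"x":0.25,"rz":-0.5,"jaw":-1},{"y":0.9,"x":0.25,"rz":-0.5,"jaw":-1},{"y":0.9,"x":0.25,"rz":-0.5,"jaw":-1}]' 30
python3 -m jog '[{"y":0.9,"x":0.3,"jaw":-1},{"y":0.9,"x":0.3,"jaw":-1},{"y":0.8,"x":0.27,"jaw":-1},{"z":-0.6,"jaw":-1},{"z":-0.6,"jaw":-1},{"jaw":-1}]'
```

```text
validation failed for argument at $[0]...
validation failed for argument at $[0]...
```

```bash
python3 -m jog '[{"rx":0,"ry":0,"rz":-0.5,"x":0.25,"y":0.9,"z":0,"jaw":-1},{"rx":0,"ry":0,"rz":-0.5,"x":0.25,"y":0.9,"z":0,"jaw":-1},{"rx":0,"ry":0,"rz":-0.5,"x":0.25,"y":0.9,"z":0,"jaw":-1},{"rx":0,"ry":0,"rz":-0.5,"x":0.25,"y":0.9,"z":0,"jaw":-1},{"rx":0,"ry":0,"rz":-0.5,"x":0.25,"y":0.9,"z":0,"jaw":-1},{"rx":0,"ry":0,"rz":-0.5,"x":0.25,"y":0.9,"z":0,"jaw":-1},{"rx":0,"ry":0,"rz":-0.5,"x":0.25,"y":0.9,"z":0,"jaw":-1},{"rx":0,"ry":0,"rz":-0.5,"x":0.25,"y":0.9,"z":0,"jaw":-1}]' 30
```

```text
clock: 1.2
tcp_pos: [0.3984, -0.1812, 0.2315]
orientation: [3.111, -0.433, 0.001]
contact_force: [1.3, -0.4, -0.1]
grip_width: -0.0002
gripper_force: 0.0
```

```bash
python3 -m jog '[{"rx":0,"ry":0,"rz":0,"x":0.29,"y":0.87,"z":0,"jaw":-1},{"rx":0,"ry":0,"rz":0,"x":0.29,"y":0.87,"z":0,"jaw":-1},{"rx":0,"ry":0,"rz":0,"x":0.29,"y":0.85,"z":0,"jaw":-1},{"rx":0,"ry":0,"rz":0,"x":0,"y":0,"z":-0.9,"jaw":-1},{"rx":0,"ry":0,"rz":0,"x":0,"y":0,"z":-0.9,"jaw":-1},{"rx":0,"ry":0,"rz":0,"x":0,"y":0,"z":-0.5,"jaw":-1},{"rx":0,"ry":0,"rz":0,"x":0,"y":0,"z":0,"jaw":-1}]'
python3 - <<'E'
from h import *
s=grab_frame("side")[:,:,::-1];t=grab_frame("top")[:,:,::-1]
def c(im,x,y,w,h,k): return cv2.resize(im[y:y+h,x:x+w],None,fx=k,fy=k,interpolation=cv2.INTER_CUBIC)
cv2.imwrite("pics/c2.png",np.hstack([c(s,250,170,100,100,4),c(t,245,180,100,100,4)]))
print(get_obs()["tcp_pos"])
E
```

```text
clock: 2.08
tcp_pos: [0.4486, -0.0276, 0.0916]
orientation: [3.112, -0.427, -0.008]
contact_force: [-0.5, 0.1, -0.0]
grip_width: -0.0001
gripper_force: 0.0
[ 0.45097294 -0.02757758  0.09407486]
```

View pics/c2.png

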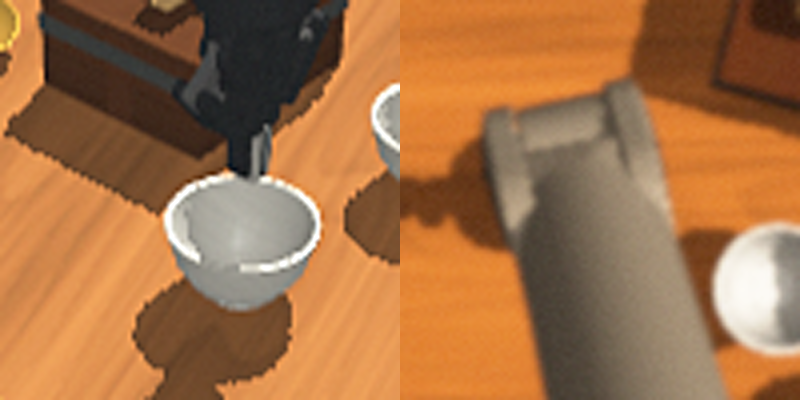

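The closed fingertips stand centred over the bowl, at about (250,180) in the side crop. Next I go down inside it and drag.

```bash
python3 -m jog '[{"rx":0,"ry":0,"rz":0,"x":0,"y":0,"z":-0.5,"jaw":-1},{"rx":0,"ry":0,"rz":0,"x":0,"y":0,"z":-0.4,"jaw":-1},{"rx":0,"ry":0,"rz":0,"x":0,"y":0,"z":-0.3,"jaw":-1},{"rx":0,"ry":0,"rz":0,"x":0,"y":0,"z":0,"jaw":-1},{"rx":0,"ry":0,"rz":0,"x":0.07,"y":0.15,"z":0,"jaw":-1},{"rx":0,"ry":0,"rz":0,"x":0.07,"y":0.15,"z":0,"jaw":-1},{"rx":0,"ry":0,"rz":0,"x":0.07,"y":0.15,"z":0,"jaw":-1},{"rx":0,"ry":0,"rz":0,"x":0.07,"y":0.15,"z":0,"jaw":-1}]'
```

```text
clock: 3.18
tcp_pos: [0.4675, 0.009, 0.0215]
orientation: [3.112, -0.428, 0.0]
contact_force: [-0.2, -1.3, 0.3]
grip_width: -0.0002
gripper_force: 0.7
```

```bash
python3 -m jog '[{"rx":0,"ry":0,"rz":0,"x":0.1,"y":0.22,"z":0,"jaw":-1},{"rx":0,"ry":0,"rz":0,"x":0.1,"y":0.22,"z":0,"jaw":-1},{"rx":0,"ry":0,"rz":0,"x":0.1,"y":0.22,"z":0,"jaw":-1},{"rx":0,"ry":0,"rz":0,"x":0.1,"y":0.22,"z":0,"jaw":-1},{"rx":0,"ry":0,"rz":0,"x":0.1,"y":0.22,"z":0,"jaw":-1},{"rx":0,"ry":0,"rz":0,"x":0.1,"y":0.22,"z":0,"jaw":-1},{"rx":0,"ry":0,"rz":0,"x":0.1,"y":0.22,"z":0,"jaw":-1},{"rx":0,"ry":0,"rz":0,"x":0.1,"y":0.22,"z":0,"jaw":-1}]'
```

```text
clock: 4.18
tcp_pos: [0.5156, 0.1148, 0.0213]
orientation: [3.112, -0.428, -0.0]
contact_force: [0.1, -1.9, 0.2]
grip_width: -0.0002
gripper_force: 0.8
```

```bash
python3 -m jog '[{"rx":0,"ry":0,"rz":0,"x":0.1,"y":0.22,"z":0,"jaw":-1},{"rx":0,"ry":0,"rz":0,"x":0.1,"y":0.22,"z":0,"jaw":-1},{"rx":0,"ry":0,"rz":0,"x":0.1,"y":0.22,"z":0,"jaw":-1},{"rx":0,"ry":0,"rz":0,"x":0.1,"y":0.22,"z":0,"jaw":-1},{"rx":0,"ry":0,"rz":0,"x":0.1,"y":0.22,"z":0,"jaw":-1},{"rx":0,"ry":0,"rz":0,"x":0.1,"y":0.22,"z":0,"jaw":-1},{"rx":0,"ry":0,"rz":0,"x":0.05,"y":0.1,"z":0,"jaw":-1},{"rx":0,"ry":0,"rz":0,"x":0,"y":0,"z":0,"jaw":-1}]'
python3 - <<'E'
from h import *
s=grab_frame("side")[:,:,::-1];t=grab_frame("top")[:,:,::-1]
def c(im,x,y,w,h,k): return cv2.resize(im[y:y+h,x:x+w],None,fx=k,fy=k,interpolation=cv2.INTER_CUBIC)
cv2.imwrite("pics/c3.png",np.hstack([c(s,180,230,100,100,4),c(t,165,145,100,100,4)]))
E
```

```text
clock: 5.18
tcp_pos: [0.5544, 0.1999, 0.0214]
orientation: [-3.112, 0.427, -0.0]
contact_force: [0.1, -0.7, 1.5]
grip_width: -0.0002
gripper_force: 0.7
```

View pics/c3.png

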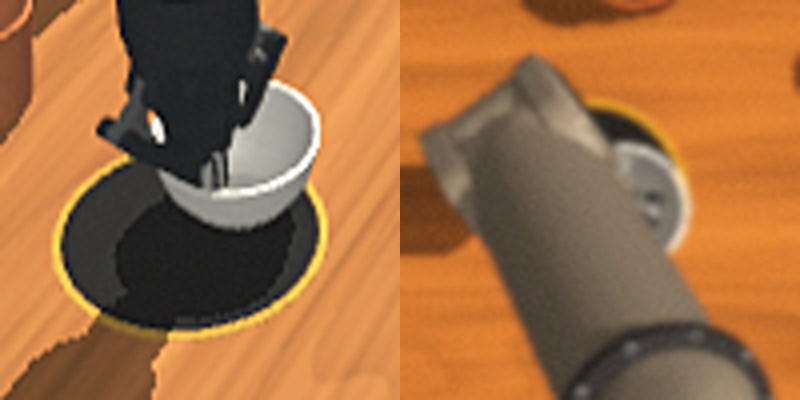

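```bash
python3 - <<'E'
from h import *
np.set_printoptions(precision=4,suppress=True)
from scipy.optimize import least_squares
px=[(320,138),(283,83),(235,198),(290,183),(308,107)]
p=np.array([onz("side",180+x/4-.4,230+y/4-.4,.055)[:2] for x,y in px]);print(p)
c=least_squares(lambda c:np.linalg.norm(p-c,axis=1)-.05,[.54,.16]);print(c.x,c.fun, np.array([.557,.2105])-c.x)
E
```

```text
[[0.4999 0.1553]
 [0.5416 0.1218]
 [0.5203 0.2188]
 [0.4982 0.1954]
 [0.5184 0.1345]]
[0.5451 0.1746] [-0.0008  0.0029  0.0007  0.0013 -0.0018] [0.0119 0.0359]
```

```bash
python3 -m jog '[{"rx":0,"ry":0,"rz":0,"x":0.04,"y":0.12,"z":0,"jaw":-1},{"rx":0,"ry":0,"rz":0,"x":0.04,"y":0.12,"z":0,"jaw":-1},{"rx":0,"ry":0,"rz":0,"x":0.04,"y":0.12,"z":0,"jaw":-1},{"rx":0,"ry":0,"rz":0,"x":0.04,"y":0.12,"z":0,"jaw":-1},{"rx":0,"ry":0,"rz":0,"x":0.04,"y":0.12,"z":0,"jaw":-1},{"rx":0,"ry":0,"rz":0,"x":0,"y":0,"z":0,"jaw":-1},{"rx":0,"ry":0,"rz":0,"x":-0.1,"y":-0.25,"z":0,"jaw":-1},{"rx":0,"ry":0,"rz":0,"x":-0.02,"y":-0.05,"z":0.3,"jaw":-1}]'
python3 -m jog '[{"rx":0,"ry":0,"rz":0,"x":0,"y":0,"z":0.6,"jaw":-1},{"rx":0,"ry":0,"rz":0,"x":0,"y":0,"z":0.9,"jaw":-1},{"rx":0,"ry":0,"rz":0,"x":0,"y":0,"z":1,"jaw":1},{"rx":0,"ry":0,"rz":0,"x":0,"y":-1,"z":0.2,"jaw":1},{"rx":0,"ry":0,"rz":0,"x":0,"y":-1,"z":0,"jaw":1},{"rx":0,"ry":0,"rz":0,"x":0,"y":-1,"z":0,"jaw":1},{"rx":0,"ry":0,"rz":0,"x":0,"y":-1,"z":0,"jaw":1},{"rx":0,"ry":0,"rz":0,"x":0,"y":-1,"z":0,"jaw":1}]'
python3 - <<'E'
from h import *
s=grab_frame("side")[:,:,::-1];t=grab_frame("top")[:,:,::-1]
def c(im,x,y,w,h,k): return cv2.resize(im[y:y+h,x:x+w],None,fx=k,fy=k,interpolation=cv2.INTER_CUBIC)
cv2.imwrite("pics/c4.png",np.hstack([c(s,180,230,100,100,4),c(t,165,145,100,100,4)]))
E
```

```text
clock: 6.28
tcp_pos: [0.5573, 0.2141, 0.0385]
orientation: [3.109, -0.431, -0.005]
contact_force: [0.2, -1.2, 0.2]
grip_width: 0.0001
gripper_force: 0.0
clock: 7.28
tcp_pos: [0.5585, -0.0852, 0.2029]
orientation: [-3.112, 0.429, -0.003]
contact_force: [1.3, 0.4, 0.3]
grip_width: 0.0855
gripper_force: 0.0
```

View pics/c4.png

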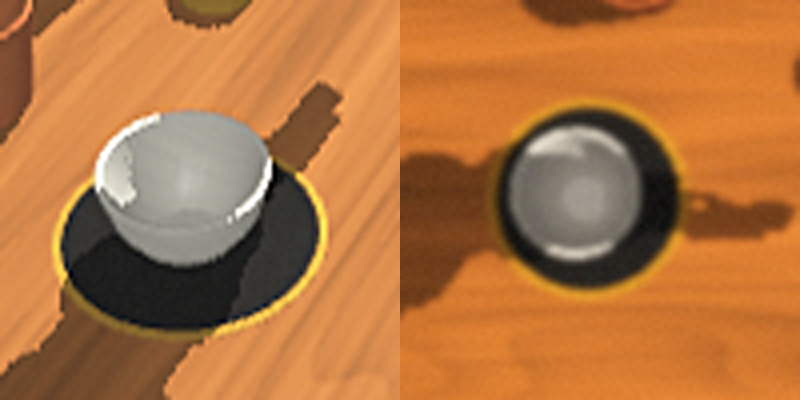

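The bowl stands upright on the rest. In the top crop its rim centre is at about (575,192) and the rest's centre at about (588,199).

```bash
python3 - <<'E'
from h import *
b=onz("top",165+175/4-.4,145+192.5/4-.4,.055)[:2]; q=onz("top",165+187.5/4-.4,145+199/4-.4,0)[:2]
b2,e=tri(180+184/4-.4,230+169/4-.4,165+175/4-.4,145+192.5/4-.4)
print(b,q,b-q,b2,e)
E
```

```text
[0.5580206  0.21279925] [0.55810632 0.21141085] [-8.57135844e-05  1.38839689e-03] [0.55727187 0.2122565  0.05661699] 0.0012934885529745132
```

The bowl is about 1.4 mm off the rest's centre. Now to the stake.

```bash
python3 -m jog '[{"rx":0,"ry":0,"rz":0,"x":0.1,"y":-0.9,"z":0,"jaw":1},{"rx":0,"ry":0,"rz":0,"x":0.1,"y":-0.9,"z":0,"jaw":1},{"rx":0,"ry":0,"rz":0,"x":0.1,"y":-0.9,"z":0,"jaw":1},{"rx":0,"ry":0,"rz":0,"x":0,"y":0,"z":0,"jaw":1},{"rx":0,"ry":0,"rz":0,"x":0,"y":0,"z":-0.4,"jaw":1},{"rx":0,"ry":0,"rz":0,"x":0,"y":0,"z":0,"jaw":1}]'
python3 - <<'E'
from h import *
s=grab_frame("side")[:,:,::-1]
cv2.imwrite("pics/c5.png",cv2.resize(s[90:190,240:360],None,fx=5,fy=5,interpolation=cv2.INTER_CUBIC))
o=get_obs()
print(o["tcp_pos"],o["orientation"])
E
```

```text
clock: 8.12
tcp_pos: [0.5757, -0.2434, 0.1765]
orientation: [-3.111, 0.427, 0.005]
contact_force: [-0.2, -0.7, 0.0]
grip_width: 0.0855
gripper_force: 0.0
[ 0.57645707 -0.24375133  0.17761261] [-3.11176805e+00  4.26656320e-01  1.63495985e-03]
```

View pics/c5.png

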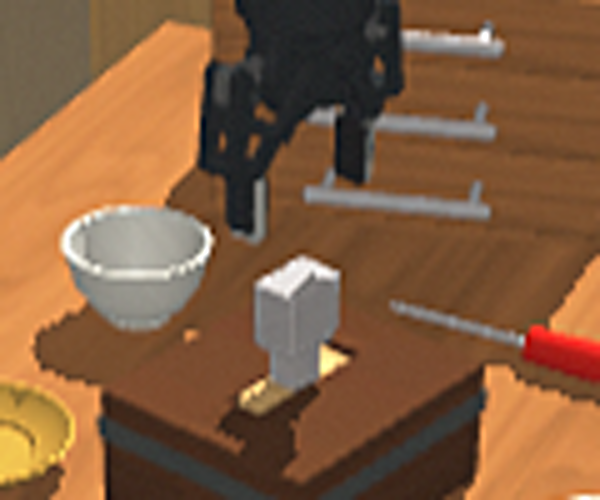

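The open fingers straddle the slot line above the head, at about (250,235) and (355,175) in the crop. Descending and gripping.

```bash
python3 -m jog '[{"rx":0,"ry":0,"rz":0,"x":0.01,"y":-0.05,"z":-0.3,"jaw":1},{"rx":0,"ry":0,"rz":0,"x":0,"y":0,"z":-0.3,"jaw":1},{"rx":0,"ry":0,"rz":0,"x":0,"y":0,"z":-0.3,"jaw":1},{"rx":0,"ry":0,"rz":0,"x":0,"y":0,"z":-0.3,"jaw":1},{"rx":0,"ry":0,"rz":0,"x":0,"y":0,"z":0,"jaw":1}]'
python3 -m jog '[{"rx":0,"ry":0,"rz":0,"x":0,"y":0,"z":0,"jaw":-1},{"rx":0,"ry":0,"rz":0,"x":0,"y":0,"z":0,"jaw":-1},{"rx":0,"ry":0,"rz":0,"x":0,"y":0,"z":0,"jaw":-1},{"rx":0,"ry":0,"rz":0,"x":0,"y":0,"z":0,"jaw":-1},{"rx":0,"ry":0,"rz":0,"x":0,"y":0,"z":0,"jaw":-1}]' 60
```

```text
clock: 8.8
tcp_pos: [0.5763, -0.2473, 0.1031]
orientation: [-3.112, 0.428, 0.006]
contact_force: [0.2, 0.4, -0.1]
grip_width: 0.0855
gripper_force: 0.0
clock: 9.43
tcp_pos: [0.5785, -0.2478, 0.1063]
orientation: [3.112, -0.428, 0.003]
contact_force: [-0.4, 1.2, 5.7]
grip_width: 0.0434
gripper_force: 62.2
```

Gripped at 43.4 mm, which fits the 44 mm head. Now rock about the foot toward +y of the block.

```bash
python3 -m jog '[{"rx":-0.19,"ry":0.054,"rz":0,"x":0.014,"y":0.048,"z":0.005,"jaw":-1},{"rx":-0.19,"ry":0.054,"rz":0,"x":0.014,"y":0.048,"z":0.005,"jaw":-1},{"rx":-0.19,"ry":0.054,"rz":0,"x":0.014,"y":0.048,"z":0.005,"jaw":-1},{"rx":-0.19,"ry":0.054,"rz":0,"x":0.014,"y":0.048,"z":0.005,"jaw":-1},{"rx":0,"ry":0,"rz":0,"x":0,"y":0,"z":0,"jaw":-1},{"rx":0,"ry":0,"rz":0,"x":0,"y":0,"z":0,"jaw":-1}]' 100
```

```text
clock: 10.18
tcp_pos: [0.5807, -0.2369, 0.1064]
orientation: [2.977, -0.41, -0.029]
contact_force: [0.6, -2.3, -1.2]
grip_width: 0.0435
gripper_force: 105.0
```

```bash
python3 -m jog '[{"rx":0.38,"ry":-0.108,"rz":0,"x":-0.028,"y":-0.096,"z":-0.01,"jaw":-1},{"rx":0.38,"ry":-0.108,"rz":0,"x":-0.028,"y":-0.096,"z":-0.01,"jaw":-1},{"rx":0.38,"ry":-0.108,"rz":0,"x":-0.028,"y":-0.096,"z":0.01,"jaw":-1},{"rx":0.38,"ry":-0.108,"rz":0,"x":-0.028,"y":-0.096,"z":0.01,"jaw":-1},{"rx":0,"ry":0,"rz":0,"x":0,"y":0,"z":0,"jaw":-1},{"rx":0,"ry":0,"rz":0,"x":0,"y":0,"z":0,"jaw":-1}]'
python3 -m jog '[{"rx":0.095,"ry":-0.027,"rz":0,"x":-0.01,"y":-0.036,"z":0.005,"jaw":-1},{"rx":0,"ry":0,"rz":0,"x":0,"y":0,"z":0,"jaw":-1}]'
```

```text
clock: 10.92
tcp_pos: [0.5753, -0.2568, 0.1062]
orientation: [-2.972, 0.408, -0.03]
contact_force: [1.8, 3.9, -3.4]
grip_width: 0.0428
gripper_force: 108.7
clock: 11.18
tcp_pos: [0.5749, -0.2574, 0.1064]
orientation: [-2.954, 0.404, -0.033]
contact_force: [3.1, 6.5, -2.3]
grip_width: 0.043
gripper_force: 108.9
```

```bash
python3 -m jog '[{"rx":-0.356,"ry":0.1,"rz":0,"x":0.026,"y":0.093,"z":-0.01,"jaw":-1},{"rx":-0.356,"ry":0.1,"rz":0,"x":0.026,"y":0.093,"z":-0.01,"jaw":-1},{"rx":-0.356,"ry":0.1,"rz":0,"x":0.026,"y":0.093,"z":0,"jaw":-1},{"rx":-0.356,"ry":0.1,"rz":0,"x":0.026,"y":0.093,"z":0.01,"jaw":-1},{"rx":-0.356,"ry":0.1,"rz":0,"x":0.026,"y":0.093,"z":0.01,"jaw":-1},{"rx":0,"ry":0,"rz":0,"x":0,"y":0,"z":0,"jaw":-1},{"rx":0,"ry":0,"rz":0,"x":0,"y":0,"z":0,"jaw":-1}]'
```

```text
clock: 12.05
tcp_pos: [0.5812, -0.2341, 0.1064]
orientation: [2.948, -0.406, -0.034]
contact_force: [2.7, -3.3, -4.3]
grip_width: 0.0428
gripper_force: 108.2
```

```bash
python3 -m jog '[{"rx":0.313,"ry":-0.088,"rz":0,"x":-0.022,"y":-0.069,"z":-0.005,"jaw":-1},{"rx":0.313,"ry":-0.088,"rz":0,"x":-0.022,"y":-0.069,"z":-0.005,"jaw":-1},{"rx":0.313,"ry":-0.088,"rz":0,"x":-0.022,"y":-0.069,"z":0,"jaw":-1},{"rx":0,"ry":0,"rz":0,"x":0,"y":0,"z":0,"jaw":-1},{"rx":0,"ry":0,"rz":0,"x":0,"y":0,"z":0.08,"jaw":-1},{"rx":0,"ry":0,"rz":0,"x":0,"y":0,"z":0.08,"jaw":-1},{"rx":0,"ry":0,"rz":0,"x":0,"y":0,"z":0.08,"jaw":-1},{"rx":0,"ry":0,"rz":0,"x":0,"y":0,"z":0,"jaw":-1}]'
```

```text
clock: 13.05
tcp_pos: [0.5773, -0.2453, 0.1208]
orientation: [-3.11, 0.426, -0.0]
contact_force: [1.6, 0.4, -6.3]
grip_width: 0.0427
gripper_force: 109.9
```

It rises 14 mm with only its own weight on the wrist, so it is free. Drawing it up to about 3 cm clear.

```bash
python3 -m jog '[{"rx":0,"ry":0,"rz":0,"x":0,"y":0,"z":0.2,"jaw":-1},{"rx":0,"ry":0,"rz":0,"x":0,"y":0,"z":0.2,"jaw":-1},{"rx":0,"ry":0,"rz":0,"x":0,"y":0,"z":0.25,"jaw":-1},{"rx":0,"ry":0,"rz":0,"x":0,"y":0,"z":0.25,"jaw":-1},{"rx":0,"ry":0,"rz":0,"x":0,"y":0,"z":0.2,"jaw":-1},{"rx":0,"ry":0,"rz":0,"x":0,"y":0,"z":0.15,"jaw":-1},{"rx":0,"ry":0,"rz":0,"x":0,"y":0,"z":0,"jaw":-1},{"rx":0,"ry":0,"rz":0,"x":0,"y":0,"z":0,"jaw":-1}]'
python3 - <<'E'
from h import *
s=grab_frame("side")[:,:,::-1]
cv2.imwrite("pics/c6.png",cv2.resize(s[90:340,120:400],None,fx=2.4,fy=2.4,interpolation=cv2.INTER_CUBIC))
o=get_obs(); print(o["tcp_pos"],o["contact_force"],np.abs(o["qvel"]).max())
for z in (.105,.11,.115): print(z,(np.array(proj("side",[.577,-.2465,z]))-[120,90])*2.4)
E
```

```text
clock: 14.05
tcp_pos: [0.5771, -0.2459, 0.195]
orientation: [-3.11, 0.428, 0.0]
contact_force: [0.6, 0.0, -7.4]
grip_width: 0.0429
gripper_force: 109.7
[ 0.57700385 -0.24581991  0.19486815] [-0.0075781  -0.13562386 -6.5180469 ] 0.0028253392905774797
0.105 [428.8171627  162.72321605]
0.11 [428.91078373 159.08995233]
0.115 [429.00481137 155.44101675]
```

View pics/c6.png

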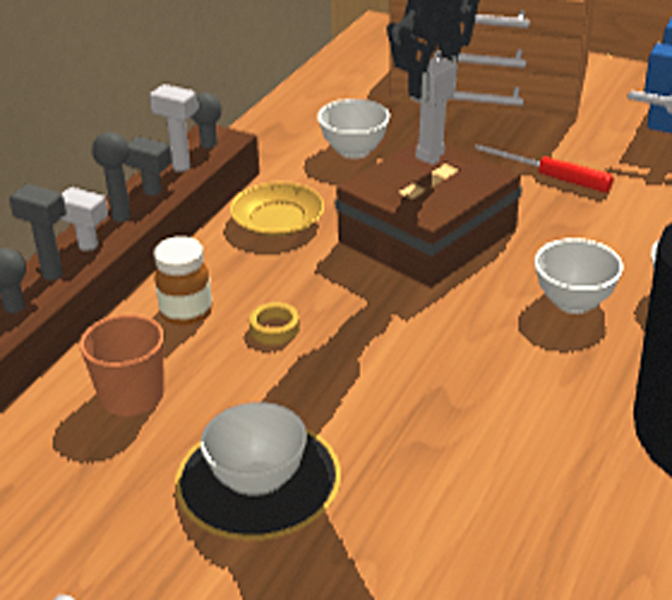

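The stake hangs upright and clear of the block, with its foot at (430,160), which matches z≈0.11. Both packers are pushed back and the bowl is still on the rest. Handing in.

```bash
python3 -c "
from h import *
print(r.hand_in())"
```

```text
the job is handed in; nothing more can be done
None
```

I handed the job in at about 14 s on the robot's clock, with no verdict returned: the bowl was last measured about 1.4 mm off the rest's centre, both packers looked pushed back, and the stake was held upright and still about 3 cm above its hole.

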